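# Count to the third gap and push the spice tin in

## Task

Run a fingertip along the rack's top rail from the end with the red post, touching the brass studs of the first, second and third gaps one after the other, never two at once, and go no further along the studs than the third. Then push the blue tin along the platform, without lifting it or tipping it over, fully home into that third gap from the red post, and move clear. Leave the loose jar, the lazy Susan and the upturned bowl where they are.

Things in the scene. Friction and masses are not known exactly. Their poses are not given: they have to be found in the camera images.
- rack: Pale-wood divider rack, fixed. Origin under its middle, on the platform; +x from its open front to its back wall, +y left along it. 7 dividers 10 mm thick, 44 mm high, at y = -180..180 mm, make 6 gaps 50 mm wide (centres y = 150, 90, 30, -30, -90, -150), floor = bare platform. Divider noses at x = -34 mm, back wall face at x = 24 mm: gaps 58 mm deep.
- rail_mid (a point): Middle of the top face of the rack's fixed white rail, which runs over all the gaps along the rack's y: 370 mm long, 14 mm wide, 8 mm thick. The point is 64 mm above the platform, at x = -5 mm, y = 0 in the rack's frame.
- red_end: Red plastic end post, 24 mm diameter, 56 mm high, fixed at one end of the rack (200 mm from the rack's middle along the rack's y, at either its left or its right end; a like black post stands at the other end). Gaps are counted from this red post. Origin: centre of its foot.
- tin: Blue rectangular tin with a steel lid, loose on the platform in front of the rack, 66 mm long (its x), 42 mm wide (its y), 38 mm high, 0.13 to 0.25 kg. Origin: centre of its underside. Fully home against the back wall, its centre is at x = -9 mm in the rack's frame and it stands 8 mm out of the front of the dividers.
- jar: Bystander: loose amber glass jar with a silver cap, 40 mm diameter, 73 mm high. Origin: centre of its underside.
- bowl: Bystander: upturned red plastic bowl, 130 mm across, 60 mm high, loose on the right of the rack. Origin: centre of its foot, which is uppermost; its own z points down.
- susan_jar (a point): Bystander: one of six small glass jars (40 mm diameter, tops 94 mm above the platform) fixed on a black lazy Susan of 115 mm radius that turns freely. The point lies 61 mm above the platform inside that jar, 78 mm from the turntable's axis.
- stud_1: Brass stud on the rail over the middle of the gap at rack y = 150 mm (numbered 1 to 6 along the rack from its left, +y, end, whichever end is red). A smooth hump 16 mm long along the rail, 12 mm wide, 4 mm proud of the rail. Origin: top of the hump, 68 mm above the platform when not pressed, at x = -5 mm in the rack's frame. Sprung: gives 5 mm downward under about 1 to 2.5 N and comes back.
- stud_2: Brass stud on the rail over the middle of the gap at rack y = 90 mm (numbered 1 to 6 along the rack from its left, +y, end, whichever end is red). A smooth hump 16 mm long along the rail, 12 mm wide, 4 mm proud of the rail. Origin: top of the hump, 68 mm above the platform when not pressed, at x = -5 mm in the rack's frame. Sprung: gives 5 mm downward under about 1 to 2.5 N and comes back.
- stud_3: Brass stud on the rail over the middle of the gap at rack y = 30 mm (numbered 1 to 6 along the rack from its left, +y, end, whichever end is red). A smooth hump 16 mm long along the rail, 12 mm wide, 4 mm proud of the rail. Origin: top of the hump, 68 mm above the platform when not pressed, at x = -5 mm in the rack's frame. Sprung: gives 5 mm downward under about 1 to 2.5 N and comes back.
- stud_4: Brass stud on the rail over the middle of the gap at rack y = -30 mm (numbered 1 to 6 along the rack from its left, +y, end, whichever end is red). A smooth hump 16 mm long along the rail, 12 mm wide, 4 mm proud of the rail. Origin: top of the hump, 68 mm above the platform when not pressed, at x = -5 mm in the rack's frame. Sprung: gives 5 mm downward under about 1 to 2.5 N and comes back.
- stud_5: Brass stud on the rail over the middle of the gap at rack y = -90 mm (numbered 1 to 6 along the rack from its left, +y, end, whichever end is red). A smooth hump 16 mm long along the rail, 12 mm wide, 4 mm proud of the rail. Origin: top of the hump, 68 mm above the platform when not pressed, at x = -5 mm in the rack's frame. Sprung: gives 5 mm downward under about 1 to 2.5 N and comes back.
- stud_6: Brass stud on the rail over the middle of the gap at rack y = -150 mm (numbered 1 to 6 along the rack from its left, +y, end, whichever end is red). A smooth hump 16 mm long along the rail, 12 mm wide, 4 mm proud of the rail. Origin: top of the hump, 68 mm above the platform when not pressed, at x = -5 mm in the rack's frame. Sprung: gives 5 mm downward under about 1 to 2.5 N and comes back.
Not all that is in view belongs to the job. Leave any pink look-alike of the tin alone.

How it is judged:
On the way, in this order (a step that is already met when the one before it is completed fails the run):
1. fingertip on the brass stud of the first gap from the red post (((y of red_end in the frame of rack above 0 m and contact force between the fingers and stud_1 above 0.2 N) or (y of red_end in the frame of rack below 0 m and contact force between the fingers and stud_6 above 0.2 N))), for 0.04 s.
2. fingertip on the brass stud of the second gap from the red post (((y of red_end in the frame of rack above 0 m and contact force between the fingers and stud_2 above 0.2 N) or (y of red_end in the frame of rack below 0 m and contact force between the fingers and stud_5 above 0.2 N))), for 0.04 s.
3. fingertip on the brass stud of the third gap from the red post (((y of red_end in the frame of rack above 0 m and contact force between the fingers and stud_3 above 0.2 N) or (y of red_end in the frame of rack below 0 m and contact force between the fingers and stud_4 above 0.2 N))), for 0.04 s.
4. tin pushed home in the third gap from the red post (((y of red_end in the frame of rack above 0 m and y of tin in the frame of rack between 0.02 and 0.04 m) or (y of red_end in the frame of rack below 0 m and y of tin in the frame of rack between -0.04 and -0.02 m)) and x of tin in the frame of rack above -0.014 m and angle between the x axis of tin and the x axis of rack, either way round below 0.14 rad and angle between tin's own z axis and vertical below 0.08 rad and height (world z) of tin below 0.005 m), for 0.2 s.
At the end, for the whole second after the job is handed in: The tin stands flat and at rest in the third gap from the red post: its centre within 10 mm of the gap's middle line, within 5 mm of fully home (rack x above -14 mm), aligned with the gap within 8 degrees; jar, bowl and lazy Susan within 20 mm of where they were (all of step 4 and linear speed of tin below 0.01 m/s and not (distance of any of jar, bowl, susan_jar from where it was at the start of the episode above 0.02 m)); the robot touches nothing.
It fails at once if the tin is lifted off the platform (height (world z) of tin above 0.012 m).
It fails at once if the tin is tipped (angle between tin's own z axis and vertical above 0.35 rad).
It fails at once if the finger touches a stud beyond the third from the red post ((y of red_end in the frame of rack above 0 m and (contact force between the fingers and stud_4 above 0.2 N or contact force between the fingers and stud_5 above 0.2 N or contact force between the fingers and stud_6 above 0.2 N)) or (y of red_end in the frame of rack below 0 m and (contact force between the fingers and stud_3 above 0.2 N or contact force between the fingers and stud_2 above 0.2 N or contact force between the fingers and stud_1 above 0.2 N))).
It fails at once if two neighbouring studs are touched at once ((contact force between the fingers and stud_1 above 0.2 N and contact force between the fingers and stud_2 above 0.2 N) or (contact force between the fingers and stud_2 above 0.2 N and contact force between the fingers and stud_3 above 0.2 N) or (contact force between the fingers and stud_3 above 0.2 N and contact force between the fingers and stud_4 above 0.2 N) or (contact force between the fingers and stud_4 above 0.2 N and contact force between the fingers and stud_5 above 0.2 N) or (contact force between the fingers and stud_5 above 0.2 N and contact force between the fingers and stud_6 above 0.2 N)).
It fails at once if the jar, the bowl or the lazy Susan is moved more than 20 mm (distance of any of jar, bowl, susan_jar from where it was at the start of the episode above 0.02 m).
It also fails if it takes over 72 s, if anything falls off the work surface, if the arm or the gripper's body presses on something with over 40 N, if the wrist force passes 120 N, or if a joint passes its speed limit or range.

## Robot

A 6-joint arm with a two-finger parallel gripper is mounted at the origin on the work surface. World frame = base frame: x ahead of the robot, y to its left, z up, the work surface at z = 0. Lengths are in m, angles in rad, forces in N, time in s.
With the tool pointing down it reaches from about 0.375 to 0.9 m from the base axis. Payload 3.1 kg.
Tool frame: the origin (TCP) lies at the very end of the fingers, on their centre line; the grasp point (between the pads) lies 19 mm behind it; x points along the fingers, y is the direction in which the jaws open and shut, and the axes are right-handed (so a half turn about x gives the same grasp; the last joint's range is limited). The gripper opens to 87 mm and grips with 3 to 60 N. Pads are 19 mm wide; open, the fingers measure 117 mm over their backs; the gripper's body (75 mm by 190 mm) begins 51 mm behind the grasp point.
Start: joints at [-1.466, 0.527, 1.433, -0, 1.181, -0.178], TCP at [0.175, -0.6, 0.185] pointing down, gripper open.
Joint ranges: [-3.08, 3.08], [-0.75, 2.2], [0.22, 2.44], [-1.43, 4.57], [0, 2.65], [-2.85, 2.85]. Speed limits (rad/s): [2.79, 2.79, 3.14, 3.14, 3.14, 3.14].

## Interface

Orientations are given as a unit quaternion [x, y, z, w].
In Python, from rig import robot gives the robot as it stands.
- The arm moves only by the tool carry_out, never from a script. Its argument "commands" is a list that holds one entry, the list of rows, each a list of 5 numbers: the opening, from 0 (shut) to 1 (fully open), then the shift along the tool's x, y, z in mm, then the turn about the tool's x in degrees. In form: [[[hand, x, y, z, twist], ...]]. A call has 1 to 8 rows; each row shifts and turns the pose as measured when the row begins, along the tool's axes as they then stand; what a row does not reach is not made up. A row lasts 1/12 s, in which the tool goes at most 41.7 mm and 7.16 degrees, less where a joint would pass 70% of its speed; a pose out of reach is approached as far as the arm can. A call with a gripper value outside its range is refused whole. The fingers move at their own pace and stop on an object; "force" is the grip in N (left out, the last holds). Time passes only in rows, so rows that do not move let the fingers close. It gives the time, the measured TCP pose, the force and the opening at its end, in the units of the state.
- robot.get_obs(): the state, without advancing time (a new reading comes with each control period).
- robot.camera(name): name is "scene" or "top" or "wrist"; returns the picture (420x560x3 uint8, red, green, blue); there is no depth.
- robot.camera_model(name): a dict with "fx", "fy", "cx", "cy" (pixels), "k1" (the pictures are not rectified: a ray, as slopes to the right and down, at radius r is drawn at 1 + k1 r^2 times it, then the intrinsics apply), "R" (3x3) and "t" (3): a world point X has camera coordinates R X + t. Camera axes: x right, y down, z forward; pixel columns grow to the right and rows downward; lengths in m; the calibration is good to about 2 mm. A picture is of the moment at which its call begins: read the wrist's pose just before it. camera_model takes no time and is no camera call; for the wrist camera it gives the pose at the moment of the call.
- robot.hand_in(): hands the job in, once; it reports no verdict.
The state is a dict: "time": time; "q": joint angles; "joint_velocities": joint speeds; "joint_torque": joint torques, N m; "position": TCP position; "tool_rot": TCP orientation; "ft_force": force on the tool from outside, world axes, zero at the start; "moment": the same for the moment, N m; "grip_width": finger opening in m.
Only numpy, scipy, OpenCV 4.12 (cv2) and the standard library are available. Lean on these libraries where they do the work, as an engineer would, in place of code of your own. Each camera call takes 0.05 s, during which the arm holds its last target. There are 200 camera calls.

## Working session

There is one attempt and no reset: what is moved stays moved. The work goes in short steps, Python scripts to look and compute and a tool call to move; the robot and the scene stay as the last step left them, time stands still between calls to the robot, and variables do not carry over. Pictures are saved under pics/ and viewed, on a budget of 10 in all, crops included, one or two more only if the job needs it, and the job is handed in when it is done.

Besides the shell and the picture viewer there is one more tool, called after ">>>" by a JSON object that holds its "op" and its "data", one argument or row to a line. carry_out: Moves the arm, as the interface text tells. Its arguments: {"type":"object","properties":{"commands":{"type":"array"},"force":{"type":"number"}},"required":["commands"]}

```bash
mkdir -p pics; python3 - <<'E'
from rig import robot
import cv2
for n in ("scene","top"):
    cv2.imwrite(f"pics/{n}0.png",robot.camera(n)[:,:,::-1])
    m=robot.camera_model(n);print(n,{k:(v.tolist() if hasattr(v,'tolist') else v) for k,v in m.items()})
o=robot.get_obs();print(o)
E
```

```text
scene {'fx': 456.26365275856494, 'fy': 456.26365275856494, 'cx': 278.1994063997517, 'cy': 210.36338461681163, 'k1': -0.0903682885399073, 'R': [[0.6507701711441755, 0.7592093590658078, -0.009966617072302692], [0.4069378832878589, -0.3598361283378022, -0.8395948546102802], [-0.6410146203435438, 0.5423274931715575, -0.5431216683728209]], 't': [-0.39852586448995314, -0.12482802932540142, 1.6053482035627737]}
top {'fx': 383.20937197249333, 'fy': 383.20937197249333, 'cx': 277.5205591600943, 'cy': 210.81137310183766, 'k1': -0.05367994523944083, 'R': [[-0.007065271351420091, -0.9996596800326932, -0.025111870851536988], [-0.9804867237706756, 0.01185907484473028, -0.19622728366176218], [0.19645830715492127, 0.023235456973353392, -0.9802368321426521]], 't': [0.0750532364568276, 0.5182049810583647, 0.9793906732593983]}
{'time': 0.1, 'q': array([-1.46548907e+00,  5.28415021e-01,  1.43378298e+00, -3.26116560e-05,
        1.18141840e+00, -1.78505956e-01]), 'joint_velocities': array([ 0.00143402, -0.0005517 , -0.0026428 ,  0.0008313 ,  0.0018137 ,
        0.00042918]), 'joint_torque': array([-3.59309870e-04, -4.40984023e+01, -1.77150840e+01,  6.35220716e-02,
        5.33714436e-02, -4.57794204e-05]), 'position': array([ 0.174946  , -0.59923498,  0.18364109]), 'tool_rot': array([ 0.70001359,  0.10072639, -0.69998254,  0.09929557]), 'ft_force': array([-0.31246257,  0.17038708, -1.21764272]), 'moment': array([ 0.00415201, -0.01473719, -0.02647079]), 'grip_width': 0.08683273315015548}
```

View pics/scene0.png

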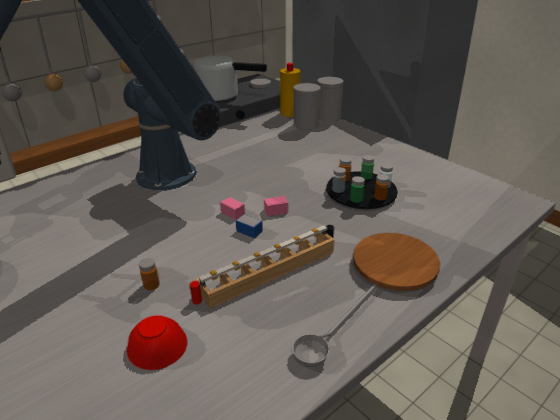

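View pics/top0.png

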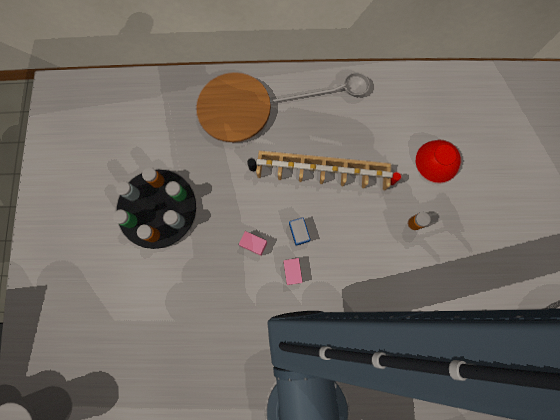

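The scene view shows the red post at about (196,292), the black post at (330,232), the blue tin at (249,226) and two pink decoys. In the top view, red is at (397,177), black at (252,164) and the tin at (299,231). So red is the rack's right (-y) end, and the studs run 6, 5, 4. Next I'll measure these.

```bash
cat > h.py <<'E'
from rig import robot
import cv2, numpy as np
from scipy.spatial.transform import Rotation as Ro
def ray(m,p):
    K=np.array([[m['fx'],0,m['cx']],[0,m['fy'],m['cy']],[0,0,1]])
    u=cv2.undistortPoints(np.array(p,float).reshape(-1,1,2),K,np.array([m['k1'],0,0,0]))[:,0]
    R=np.array(m['R']);t=np.array(m['t'])
    return -R.T@t, np.c_[u,np.ones(len(u))]@R
def plane(m,p,z):
    c,d=ray(m,p); return c+d*((z-c[2])/d[:,2])[:,None]
def project(m,X):
    R=np.array(m['R']);K=np.array([[m['fx'],0,m['cx']],[0,m['fy'],m['cy']],[0,0,1]])
    return cv2.projectPoints(np.array(X,float).reshape(-1,1,3),cv2.Rodrigues(R)[0],np.array(m['t']),K,np.array([m['k1'],0,0,0]))[0][:,0]
def blobs(mask,amin=8):
    n,l,s,c=cv2.connectedComponentsWithStats(mask.astype(np.uint8))
    return [(i,s[i,4],c[i].round(1)) for i in range(1,n) if s[i,4]>=amin],l
E
python3 - <<'E'
from h import *
np.set_printoptions(precision=4,suppress=True)
for n in ("top","scene"):
    im=cv2.imread(f"pics/{n}0.png");m=robot.camera_model(n)
    h,s,v=[x.astype(int) for x in cv2.split(cv2.cvtColor(im,cv2.COLOR_BGR2HSV))]
    masks=dict(red=((h<5)|(h>175))&(s>200)&(v>90),blue=(h>100)&(h<125)&(s>150)&(v>60),brass=(h>15)&(h<28)&(s>140)&(v>110),white=(s<25)&(v>175))
    for k,M in masks.items():
        b,l=blobs(M,6)
        for i,a,c in b:
            print(n,k,a,c,plane(m,[c],{'red':.056,'blue':.038,'brass':.068,'white':.064}[k])[0][:2])
            if k=='blue':
                r=cv2.minAreaRect(np.argwhere(l==i)[:,::-1].astype(np.float32));bp=cv2.boxPoints(r)
                print(bp.round(1).tolist(),plane(m,bp,.038)[:,:2].tolist())
E
```

```text
top red 1468 [437.8 160.6] [ 0.6538 -0.3725]
top red 66 [395.4 177.1] [ 0.6079 -0.2518]
top blue 39 [296.1 236.4] [0.4509 0.0209]
[[280.70001220703125, 231.1999969482422], [289.0, 222.0], [309.0, 240.0], [300.70001220703125, 249.1999969482422]] [[0.46556901103106274, 0.06211779641431078], [0.490436129426329, 0.039507738168926214], [0.44080203774143334, -0.013559063988510991], [0.4163854984822939, 0.009043143475090977]]
top brass 20 [269.  161.7] [0.6525 0.092 ]
top brass 24 [290.9 163.8] [0.6456 0.0324]
top brass 24 [312.8 165.8] [ 0.639  -0.0268]
top brass 25 [334.8 168.1] [ 0.6317 -0.0861]
top brass 24 [356.9 170.1] [ 0.6253 -0.1456]
top brass 23 [379.  172.2] [ 0.6187 -0.2049]
top brass 7 [299.7 179.3] [0.6015 0.0094]
top brass 10 [341.9 181.9] [ 0.5928 -0.1037]
top brass 6 [320.5 181.5] [ 0.5947 -0.0463]
top brass 6 [362.8 185.5] [ 0.5821 -0.1592]
scene red 15 [289.6  64.1] [-0.6296  1.1518]
scene red 91 [194.6 289. ] [ 0.6284 -0.2629]
scene red 2472 [155.9 342.8] [ 0.7125 -0.4067]
scene blue 185 [245.3 228.4] [ 0.4928 -0.0167]
[[236.0, 221.0], [261.0, 221.0], [261.0, 237.0], [236.0, 237.0]] [[0.44631696881492444, -0.01451893194512488], [0.49319646890533275, 0.0386305027517162], [0.5528008299300758, -0.009288275464469642], [0.5083376020506728, -0.05987378182241243]]
scene brass 70 [289.9  70.6] [-0.4967  1.035 ]
scene brass 12 [314.5 229.6] [0.6528 0.092 ]
scene brass 15 [295.9 237.4] [0.646 0.032]
scene brass 12 [276.8 245.1] [ 0.6384 -0.026 ]
scene brass 12 [256.5 253.6] [ 0.6317 -0.0857]
scene brass 15 [235.2 262.5] [ 0.6249 -0.1453]
scene brass 15 [212.8 271.9] [ 0.6184 -0.2052]
```

```bash
python3 - <<'E'
import cv2
a=cv2.imread("pics/top0.png")[140:260,235:415];cv2.imwrite("pics/c1.png",cv2.resize(a,None,fx=4.4,fy=4.4,interpolation=cv2.INTER_CUBIC))
E
```

```text
(no output)
```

View pics/c1.png

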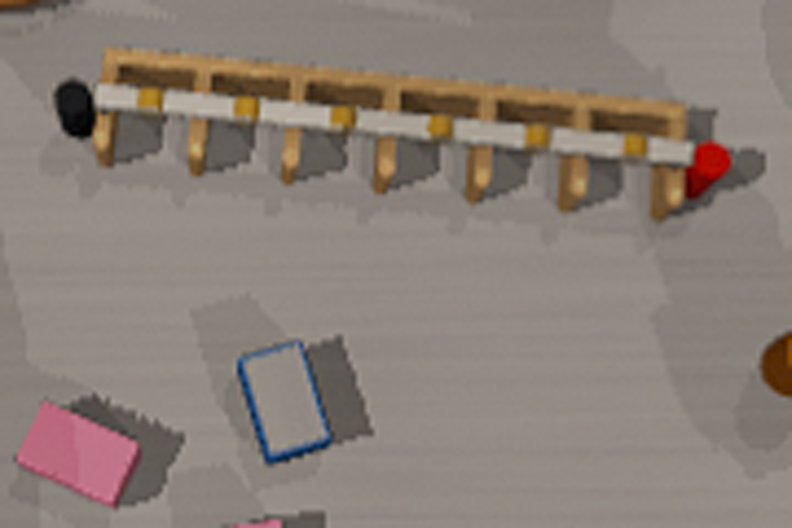

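The crop shows the rail with six studs, red at the right, and the tin lid corners at about (240,357), (300,342), (330,440) and (268,462) in crop pixels. Both views agree on the studs to within 1 mm, with 59.8 mm spacing. Next I'll add a helper that computes the remaining move in tool axes.

```bash
cat >> h.py <<'E'
O=np.array([.6407,-.0570]);ex=np.array([.9935,-.1137]);ey=np.array([.1137,.9935])
YAW=np.degrees(np.arctan2(ex[1],ex[0]))
def W(x,y): return O+ex*x+ey*y           # rack -> world
def Rk(p): return np.array([(p[:2]-O)@ex,(p[:2]-O)@ey])
def todo(xy,z,yaw):
    """remaining shift (mm, tool axes) and twist (deg); yaw: jaw axis is at yaw+90"""
    o=robot.get_obs();R=Ro.from_quat(o['tool_rot']).as_matrix()
    d=R.T@(np.r_[xy,z]-o['position'])*1e3
    a=np.degrees(np.arctan2(R[1,1],R[0,1]))-90
    tw=-((yaw-a+90)%180-90)   # tool x is down
    print("t",round(o['time'],2),"pos",o['position'].round(4),"rack",(Rk(o['position'])*1e3).round(1),"F",o['ft_force'].round(2),"w",round(o['grip_width'],4),"tilt",R[:,0].round(3),"y",R[:,1].round(3),"q6",o['q'][5].round(2))
    print("todo",d.round(1),"twist",round(tw,1))
E
python3 - <<'E'
from h import *
m=robot.camera_model("top")
p=np.array([(240,357),(300,342),(330,440),(268,462)])/4.4+[234.6,139.6]
w=plane(m,p,.038);print(w.round(4),w.mean(0),[round(np.linalg.norm(w[i]-w[i-1]),4) for i in range(4)])
for a,b in((3,0),(2,1)):print(np.degrees(np.arctan2(*(w[b]-w[a])[1::-1])))
print(YAW,W(-.005,-.15))
todo(W(-.005,-.16),.12,YAW)
E
```

```text
[[ 0.4939  0.0391  0.038 ]
 [ 0.5029  0.0019  0.038 ]
 [ 0.4419 -0.0152  0.038 ]
 [ 0.4288  0.0228  0.038 ]] [0.46686126 0.01215736 0.038     ] [np.float64(0.0671), np.float64(0.0382), np.float64(0.0634), np.float64(0.0402)]
13.988919846489429
15.656955770820064
-6.528747279266578 [ 0.6186775 -0.2054565]
t 0.1 pos [ 0.1749 -0.5992  0.1836] rack [-401.1 -591.7] F [-0.31  0.17 -1.22] w 0.0868 tilt [-0.     0.002 -1.   ] y [ 0.28  -0.96  -0.002] q6 -0.18
todo [  64.3 -244.4 -532.4] twist 22.8
```

>>> {"op": "carry_out", "data": {
  "commands": [
    [[0, 0, -16, -36, 0], [0, 0, -16, -36, 0], [0, 0, -16, -36, 0], [0, 0, -16, -36, 0], [0, 0, -16, -36, 0], [0, 0, -16, -36, 0], [0, 0, -16, -36, 0], [0, 0, -16, -36, 0]]
  ],
  "force": 10
}}

```text
time: 0.77
position: [0.417, -0.3954, 0.1788]
tool_rot: [-0.699, -0.095, 0.702, -0.093]
ft_force: [-0.7, -1.5, 0.9]
grip_width: 0.0414
```

>>> {"op": "carry_out", "data": {
  "commands": [
    [[0, 0, 0, 0, 5.7], [0, 0, 0, 0, 5.7], [0, 0, 0, 0, 5.7], [0, 0, 0, 0, 5.7], [0, 0, 0, 0, 0]]
  ]
}}

```text
time: 1.18
position: [0.4244, -0.3836, 0.1766]
tool_rot: [-0.703, 0.044, 0.708, 0.051]
ft_force: [-0.5, 0.2, 0.3]
grip_width: 0.0082
```

```bash
python3 - <<'E'
from h import *
todo(W(-.005,-.15),.12,YAW)
E
```

```text
t 1.18 pos [ 0.4244 -0.3836  0.1766] rack [-177.8 -349. ] F [-0.53  0.21  0.27] w 0.0082 tilt [-0.006  0.01  -1.   ] y [-0.133 -0.991 -0.009] q6 0.77
todo [  57.2 -201.9 -169.2] twist -1.1
```

>>> {"op": "carry_out", "data": {
  "commands": [
    [[0, 0, -28, -24, -1], [0, 0, -28, -24, 0], [0, 0, -28, -24, 0], [0, 0, -28, -24, 0], [0, 0, -28, -24, 0], [0, 0, -28, -24, 0], [0, 0, -28, -24, 0], [0, 0, 0, 0, 0]]
  ]
}}

```text
time: 1.85
position: [0.6185, -0.204, 0.1736]
tool_rot: [-0.703, 0.033, 0.709, 0.041]
ft_force: [0.7, -0.5, -0.3]
grip_width: 0.0005
```

```bash
python3 - <<'E'
from h import *
todo(W(-.005,-.15),.074,YAW)
E
```

```text
t 1.85 pos [ 0.6185 -0.204   0.1736] rack [  -5.3 -148.6] F [ 0.68 -0.47 -0.3 ] w 0.0005 tilt [-0.009  0.012 -1.   ] y [-0.104 -0.995 -0.011] q6 1.18
todo [99.6  2.5 -1.3] twist 0.6
```

>>> {"op": "carry_out", "data": {
  "commands": [
    [[0, 30, 0.5, 0, 0], [0, 30, 0.5, 0, 0], [0, 25, 0.5, 0, 0], [0, 10, 0, 0, 0], [0, 0, 0, 0, 0], [0, 0, 0, 0, 0]]
  ]
}}

```text
time: 2.35
position: [0.6202, -0.2032, 0.0758]
tool_rot: [-0.704, 0.027, 0.709, 0.033]
ft_force: [-0.4, 0.6, -0.6]
grip_width: 0.0002
```

```bash
python3 - <<'E'
from h import *
todo(W(-.005,-.15),.066,YAW)
E
```

```text
t 2.35 pos [ 0.6202 -0.2032  0.0758] rack [  -3.7 -147.6] F [-0.37  0.57 -0.55] w 0.0002 tilt [-0.007  0.01  -1.   ] y [-0.085 -0.996 -0.009] q6 1.16
todo [9.8 2.4 1.2] twist 1.7
```

>>> {"op": "carry_out", "data": {
  "commands": [
    [[0, 5, 1, 1, 1], [0, 3, 1, 0, 0], [0, 1.5, 0, 0, 0], [0, 0.5, 0, 0, 0], [0, 0.5, 0, 0, 0]]
  ]
}}

```text
time: 2.77
position: [0.6214, -0.2085, 0.0697]
tool_rot: [0.706, -0.035, -0.706, -0.039]
ft_force: [0.0, 0.1, 0.5]
grip_width: 0.0003
```

```bash
python3 - <<'E'
from h import *
for i in range(4):
    todo(W(-.005,-.15),.066,YAW); robot.camera("wrist")
E
```

```text
t 2.77 pos [ 0.6214 -0.2085  0.0697] rack [  -1.9 -152.7] F [0.02 0.14 0.47] w 0.0003 tilt [ 0.001  0.005 -1.   ] y [-0.104 -0.995 -0.005] q6 1.18
todo [ 3.7 -2.7  3. ] twist 0.5
t 2.82 pos [ 0.6215 -0.2085  0.0697] rack [  -1.9 -152.7] F [-0.14  0.1  -0.  ] w 0.0004 tilt [ 0.001  0.005 -1.   ] y [-0.104 -0.995 -0.005] q6 1.18
todo [ 3.7 -2.7  3.1] twist 0.5
t 2.87 pos [ 0.6214 -0.2083  0.0695] rack [  -2.  -152.5] F [ 0.23  1.01 -0.2 ] w 0.0004 tilt [ 0.001  0.005 -1.   ] y [-0.104 -0.995 -0.006] q6 1.18
todo [ 3.6 -2.5  3. ] twist 0.5
t 2.92 pos [ 0.6213 -0.2082  0.0694] rack [  -2.1 -152.4] F [ 1.3   0.59 -1.39] w 0.0008 tilt [ 0.001  0.006 -1.   ] y [-0.104 -0.995 -0.006] q6 1.18
todo [ 3.4 -2.4  2.9] twist 0.5
```

>>> {"op": "carry_out", "data": {
  "commands": [
    [[0, 2, -2, 2, 0.5], [0, 2, 0, 1, 0], [0, 1, 0, 0, 0], [0, 0, 0, 0, 0]]
  ]
}}

```text
time: 3.3
position: [0.6182, -0.2051, 0.0641]
tool_rot: [0.706, -0.038, -0.706, -0.042]
ft_force: [0.0, 0.4, -0.1]
grip_width: 0.0003
```

```bash
python3 - <<'E'
from h import *
for i in range(3):
    todo(W(-.005,-.15),.066,YAW); robot.camera("wrist")
E
```

```text
t 3.3 pos [ 0.6182 -0.2051  0.0641] rack [  -5.5 -149.7] F [ 0.04  0.38 -0.06] w 0.0003 tilt [ 0.001  0.006 -1.   ] y [-0.113 -0.994 -0.006] q6 1.19
todo [-1.9  0.2 -0.5] twist 0.0
t 3.35 pos [ 0.6182 -0.2052  0.0642] rack [  -5.6 -149.8] F [ 0.03 -0.6   0.85] w 0.0007 tilt [ 0.001  0.006 -1.   ] y [-0.113 -0.994 -0.006] q6 1.19
todo [-1.8  0.2 -0.6] twist 0.0
t 3.4 pos [ 0.6183 -0.2053  0.0643] rack [  -5.4 -149.8] F [-0.32 -0.77  0.03] w 0.0006 tilt [ 0.001  0.006 -1.   ] y [-0.113 -0.994 -0.006] q6 1.19
todo [-1.7  0.1 -0.4] twist 0.0
```

>>> {"op": "carry_out", "data": {
  "commands": [
    [[0, 1.5, 0, 0, 0], [0, 1.5, 0, 0, 0]]
  ]
}}

```text
time: 3.62
position: [0.6189, -0.2056, 0.0616]
tool_rot: [0.707, -0.038, -0.705, -0.042]
ft_force: [0.5, 0.8, -0.4]
grip_width: 0.0002
```

```bash
python3 - <<'E'
from h import *
for i in range(3):
    todo(W(-.005,-.15),.066,YAW); w=robot.camera("wrist")
cv2.imwrite("pics/w1.png",w[:,:,::-1])
s=robot.camera("scene")[:,:,::-1]; cv2.imwrite("pics/s1.png",cv2.resize(s[180:320,170:350],None,fx=4.2,fy=4.2,interpolation=cv2.INTER_CUBIC))
E
```

```text
t 3.62 pos [ 0.6189 -0.2056  0.0616] rack [  -4.8 -150.1] F [ 0.48  0.77 -0.39] w 0.0002 tilt [ 0.002  0.005 -1.   ] y [-0.113 -0.994 -0.005] q6 1.19
todo [-4.4 -0.1  0.2] twist 0.0
t 3.67 pos [ 0.6187 -0.2055  0.0613] rack [  -4.9 -150.1] F [-0.12  0.4  -0.63] w 0.0007 tilt [ 0.002  0.005 -1.   ] y [-0.113 -0.994 -0.005] q6 1.19
todo [-4.7 -0.1  0.1] twist 0.0
t 3.72 pos [ 0.6187 -0.2055  0.0614] rack [  -5.  -150.1] F [ 0.04 -0.04  0.05] w 0.0004 tilt [ 0.002  0.005 -1.   ] y [-0.113 -0.994 -0.005] q6 1.19
todo [-4.6 -0.1  0. ] twist 0.0
```

View pics/s1.png

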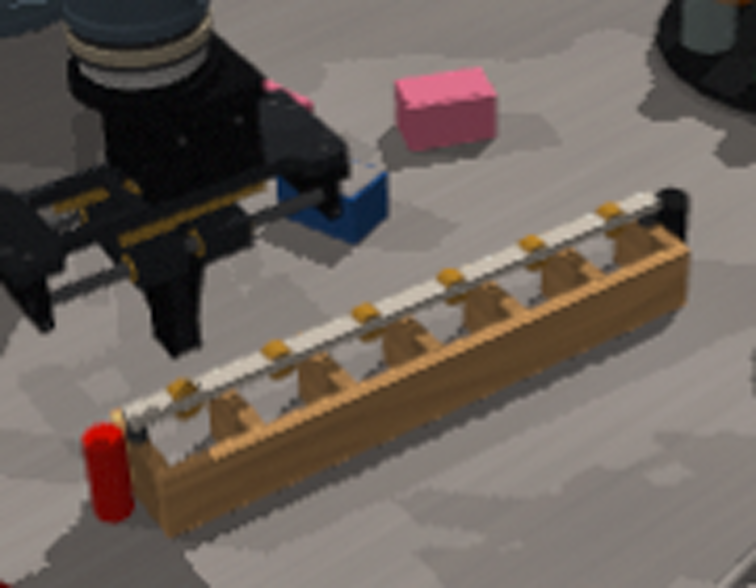

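```bash
python3 - <<'E'
from h import *
m=robot.camera_model("wrist");o=robot.get_obs()
for k in (6,5,4):
    print(k,project(m,[[*W(-.005,.15-.06*(k-1)),.068]]))
print("tcp",project(m,[o['position']]),"cam pos",-m['R'].T@m['t'])
print("scene tcp",project(robot.camera_model("scene"),[o['position']]))
t=robot.camera("top")[:,:,::-1]
a=t[130:260,230:440];b=cv2.imread("pics/w1.png")
A=cv2.resize(a,(560,347),interpolation=cv2.INTER_CUBIC)
cv2.imwrite("pics/t1.png",cv2.resize(np.hstack([A[:,:400],cv2.resize(b,(400,347))]),None,fx=1,fy=1))
E
```

```text
6 [[280.59616463 234.6119769 ]]
5 [[186.92394624 234.16127415]]
4 [[ 95.36893616 233.53689882]]
tcp [[280.73523606 231.2062889 ]] cam pos [ 0.68615419 -0.21310011  0.26240431]
scene tcp [[213.0223267  274.15476346]]
```

View pics/w1.png

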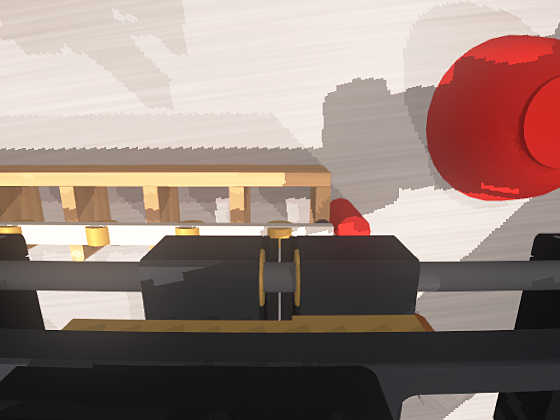

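The wrist view shows stud 6 at (280,231) and stud 5 at (187,233), which match the predicted positions, so the pose is consistent. In the scene crop, though, the fingertip ends about 10 px above where the TCP should be. I'll zoom in on that.

```bash
python3 - <<'E'
from h import *
s=robot.camera("scene")[:,:,::-1]
a=cv2.resize(s[235:295,180:250],(400,343),interpolation=cv2.INTER_NEAREST)
t=robot.camera("top")[:,:,::-1]
b=cv2.resize(t[145:205,340:410],(400,343),interpolation=cv2.INTER_NEAREST)
cv2.imwrite("pics/z1.png",np.hstack([a,b]))
print(project(robot.camera_model("top"),[robot.get_obs()['position']]))
E
```

```text
[[378.6946161 172.821945 ]]
```

View pics/z1.png

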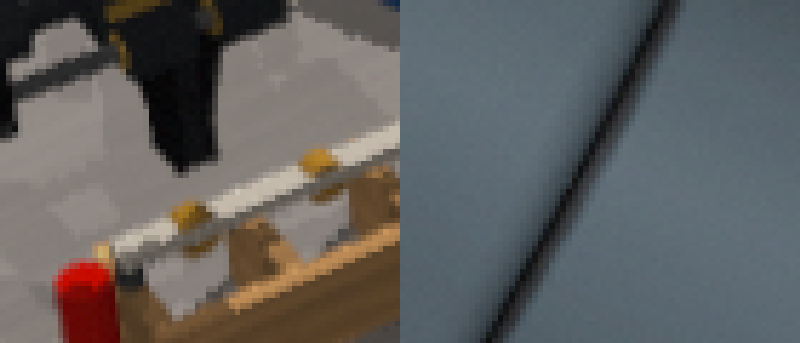

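```bash
python3 - <<'E'
from h import *
o=robot.get_obs();c,d=ray(robot.camera_model("scene"),[(212,265)]);p=o['position']
for z in(.06,.07,.08,.09,.1):
    q=c+d[0]*(z-c[2])/d[0,2];print(z,q.round(4),"rack",Rk(q)*1e3)
print(p,o['time'],project(robot.camera_model("scene"),[p+[0,0,.01],p+[0,0,.02],p+[0,0,.03]]))
E
```

```text
0.06 [ 0.5876 -0.1877  0.06  ] rack [ -37.90972791 -135.93683199]
0.07 [ 0.5983 -0.1938  0.07  ] rack [ -26.60185706 -140.72984714]
0.08 [ 0.609  -0.1998  0.08  ] rack [ -15.2939862  -145.52286229]
0.09 [ 0.6196 -0.2059  0.09  ] rack [  -3.98611535 -150.31587745]
0.1 [ 0.6303 -0.2119  0.1   ] rack [   7.3217555 -155.1088926]
[ 0.61885665 -0.2055689   0.06169512] 3.9667 [[212.64342213 270.85267643]
 [212.25235685 267.54724989]
 [211.85777789 264.20600506]]
```

The fingertip really is about 25–30 mm above the reported TCP, and the missing contact force agrees with that. I'll go down by force until it touches.

>>> {"op": "carry_out", "data": {
  "commands": [
    [[0, 4, 0, 0, 0], [0, 4, 0, 0, 0], [0, 3, 0, 0, 0], [0, 0, 0, 0, 0]]
  ]
}}

```text
time: 4.3
position: [0.619, -0.2056, 0.0498]
tool_rot: [0.707, -0.038, -0.705, -0.042]
ft_force: [-1.0, 0.1, -0.1]
grip_width: 0.0005
```

>>> {"op": "carry_out", "data": {
  "commands": [
    [[0, 3, 0, 0, 0], [0, 2, 0, 0, 0]]
  ]
}}

```text
time: 4.47
position: [0.6191, -0.2056, 0.0444]
tool_rot: [0.707, -0.038, -0.705, -0.042]
ft_force: [-0.5, -0.4, -0.1]
grip_width: 0.0002
```

```bash
python3 - <<'E'
from h import *
for i in range(3):
    todo(W(-.005,-.15),.04,YAW); w=robot.camera("wrist")
E
```

```text
t 4.47 pos [ 0.6191 -0.2056  0.0444] rack [  -4.6 -150.1] F [-0.51 -0.36 -0.07] w 0.0002 tilt [ 0.002  0.005 -1.   ] y [-0.113 -0.994 -0.005] q6 1.19
todo [ 4.4 -0.1  0.4] twist 0.0
t 4.52 pos [ 0.6189 -0.2055  0.044 ] rack [  -4.8 -150. ] F [-0.19 -0.16 -0.27] w 0.0007 tilt [ 0.002  0.005 -1.   ] y [-0.113 -0.994 -0.005] q6 1.19
todo [ 4.  -0.   0.2] twist 0.0
t 4.57 pos [ 0.619  -0.2056  0.0443] rack [  -4.7 -150.1] F [-0.46 -0.06 -0.16] w 0.0003 tilt [ 0.002  0.005 -1.   ] y [-0.113 -0.994 -0.005] q6 1.19
todo [ 4.3 -0.   0.3] twist 0.0
```

>>> {"op": "carry_out", "data": {
  "commands": [
    [[0, 2, 0, 0, 0]]
  ]
}}

```text
time: 4.7
position: [0.6196, -0.2059, 0.043]
tool_rot: [0.707, -0.039, -0.705, -0.042]
ft_force: [0.2, -0.0, -0.1]
grip_width: 0.0002
```

>>> {"op": "carry_out", "data": {
  "commands": [
    [[0, 1.5, 0, 0, 0]]
  ]
}}

```text
time: 4.78
position: [0.6197, -0.2059, 0.0415]
tool_rot: [0.707, -0.039, -0.705, -0.042]
ft_force: [-0.3, -0.1, 0.1]
grip_width: 0.0006
```

>>> {"op": "carry_out", "data": {
  "commands": [
    [[0, 1, 0, 0, 0]]
  ]
}}

```text
time: 4.87
position: [0.6197, -0.2059, 0.0403]
tool_rot: [0.707, -0.039, -0.705, -0.042]
ft_force: [-0.1, 0.5, -0.0]
grip_width: 0.0005
```

```bash
python3 - <<'E'
from h import *
for i in range(3):
    todo(W(-.005,-.15),.04,YAW); s=robot.camera("scene")
print(s[258:280,208:218].max(2))
E
```

```text
t 4.87 pos [ 0.6197 -0.2059  0.0403] rack [  -3.9 -150.3] F [-0.05  0.53 -0.02] w 0.0005 tilt [ 0.004  0.004 -1.   ] y [-0.113 -0.994 -0.004] q6 1.19
todo [ 0.3 -0.3  1.1] twist 0.0
t 4.92 pos [ 0.6196 -0.2058  0.0401] rack [  -4.1 -150.3] F [-0.27  0.23 -0.62] w 0.0005 tilt [ 0.004  0.004 -1.   ] y [-0.113 -0.994 -0.005] q6 1.19
todo [ 0.1 -0.3  0.9] twist 0.0
t 4.97 pos [ 0.6196 -0.2058  0.0402] rack [  -4.1 -150.3] F [ 0.15  0.7  -0.5 ] w 0.0005 tilt [ 0.003  0.004 -1.   ] y [-0.113 -0.994 -0.005] q6 1.19
todo [ 0.2 -0.3  0.9] twist 0.0
[[  5   6  10   8  15  15  14  15  11  10]
 [  8  10  10  12  17  14  15  13   8  16]
 [  6   7  10   9  15  16  15  15  11  21]
 [  8   9  11   6  13  14  12  15  13  26]
 [ 10   7   9  12  13  15  15  15  14  27]
 [  9   8  10  11  14  14  18  15  11  26]
 [  8  11  12   9  13  14  14  16  13  26]
 [ 11   7   5   9  11  17  14  18  14  20]
 [  9  11   7  10  12  16  14  17  14  13]
 [ 23  10   6   9  10  17  16  17  15  10]
 [ 84   9   6  11   9  13  16  17  14   9]
 [130  59  12   7   9  15  18  17  16  16]
 [132 114  42  12  11  11  16  26  36  64]
 [135 134 101  32  11  21  47  52  61 101]
 [146 145 127  78  50  65  79  72  75 100]
 [173 147 111 106  91  92  84  85  93  94]
 [169 118 117 111 104  84  90  93 101  94]
 [118 120 119 116  95  89 102  93  94  92]
 [119 114 110 107  95  95  99  93  90  90]
 [111 100  93  94  93  84  98  88  86  97]
 [ 93  98 103 100  87  74  86  88  97 120]
 [103 118 122 121 104  97  97 110 122 133]]
```

>>> {"op": "carry_out", "data": {
  "commands": [
    [[0, 1.5, 0, 0, 0], [0, 0, 0, 0, 0]]
  ]
}}

```text
time: 5.18
position: [0.6198, -0.2059, 0.0389]
tool_rot: [0.707, -0.039, -0.705, -0.042]
ft_force: [1.0, 0.2, -0.3]
grip_width: 0.0005
```

>>> {"op": "carry_out", "data": {
  "commands": [
    [[0, 1.5, 0, 0, 0], [0, 0, 0, 0, 0]]
  ]
}}

```text
time: 5.35
position: [0.6198, -0.2059, 0.0374]
tool_rot: [0.707, -0.039, -0.705, -0.042]
ft_force: [-0.2, -0.3, -0.3]
grip_width: 0.0003
```

>>> {"op": "carry_out", "data": {
  "commands": [
    [[0, 1.5, 0, 0, 0], [0, 0, 0, 0, 0]]
  ]
}}

```text
time: 5.52
position: [0.6199, -0.2059, 0.0357]
tool_rot: [0.707, -0.039, -0.705, -0.042]
ft_force: [-0.1, 0.6, -0.6]
grip_width: 0.0004
```

```bash
python3 - <<'E'
from h import *
for i in range(3):
    todo(W(-.005,-.15),.04,YAW); s=robot.camera("scene")
print(s[268:280,210:216].max(2))
E
```

```text
t 5.52 pos [ 0.6199 -0.2059  0.0357] rack [  -3.8 -150.3] F [-0.13  0.57 -0.64] w 0.0004 tilt [ 0.004  0.004 -1.   ] y [-0.113 -0.994 -0.004] q6 1.19
todo [-4.3 -0.3  1.2] twist 0.0
t 5.57 pos [ 0.62   -0.206   0.0359] rack [  -3.6 -150.4] F [ 0.12  0.05 -0.43] w 0.0007 tilt [ 0.004  0.004 -1.   ] y [-0.113 -0.994 -0.004] q6 1.19
todo [-4.1 -0.4  1.3] twist 0.0
t 5.62 pos [ 0.6201 -0.206   0.036 ] rack [  -3.6 -150.4] F [-0.27 -0.35  0.21] w 0.0008 tilt [ 0.005  0.004 -1.   ] y [-0.113 -0.994 -0.004] q6 1.19
todo [-4.  -0.4  1.4] twist 0.0
[[ 10   7  11  14  19  17]
 [ 11  11   9  14  18  15]
 [ 12   8  11  16  16  17]
 [ 42  13  11  15  17  12]
 [ 86  35  13  14  29  32]
 [110  79  22  32  59  62]
 [117 104  64  63  84  85]
 [119 107  90  86  93  93]
 [111 107  90  90 100  92]
 [ 94  95  92  85  99  89]
 [103 100  88  76  86  86]
 [122 121 102  98  98 109]]
```

>>> {"op": "carry_out", "data": {
  "commands": [
    [[0, 1.5, 0, 1, 0], [0, 0, 0, 0, 0]]
  ]
}}

```text
time: 5.83
position: [0.6192, -0.206, 0.0345]
tool_rot: [0.708, -0.039, -0.704, -0.041]
ft_force: [-0.9, 0.0, -0.9]
grip_width: 0.0006
```

>>> {"op": "carry_out", "data": {
  "commands": [
    [[0, 1.5, 0, 0, 0], [0, 0, 0, 0, 0]]
  ]
}}

```text
time: 6.0
position: [0.6191, -0.206, 0.0329]
tool_rot: [0.708, -0.039, -0.704, -0.041]
ft_force: [-0.2, -0.1, -0.0]
grip_width: 0.0003
```

```bash
python3 - <<'E'
from h import *
for i in range(3):
    todo(W(-.005,-.15),.03,YAW); s=robot.camera("scene")
print(s[268:280,210:216].max(2))
cv2.imwrite("pics/z2.png",cv2.resize(s[235:295,180:250,::-1],(700,600),interpolation=cv2.INTER_NEAREST))
E
```

```text
t 6.0 pos [ 0.6191 -0.206   0.0329] rack [  -4.5 -150.5] F [-0.17 -0.11 -0.01] w 0.0003 tilt [ 0.005  0.003 -1.   ] y [-0.113 -0.994 -0.004] q6 1.19
todo [ 2.9 -0.4  0.5] twist 0.0
t 6.05 pos [ 0.6193 -0.206   0.0331] rack [  -4.3 -150.5] F [ 0.59 -0.22  0.33] w 0.0005 tilt [ 0.005  0.003 -1.   ] y [-0.113 -0.994 -0.004] q6 1.19
todo [ 3.1 -0.5  0.7] twist 0.0
t 6.1 pos [ 0.6194 -0.2061  0.0332] rack [  -4.2 -150.6] F [ 0.18 -1.21 -1.12] w 0.0005 tilt [ 0.006  0.003 -1.   ] y [-0.113 -0.994 -0.004] q6 1.19
todo [ 3.2 -0.6  0.8] twist 0.0
[[  9   7  11  17  14  18]
 [ 10  10  10  18  18  14]
 [ 10  10   9  16  18  16]
 [  9   7   9  13  18  18]
 [ 33  11   7  11  17  22]
 [ 77  34   7  12  31  56]
 [107  76  22  35  68  85]
 [119 106  61  67  92  93]
 [110 108  90  89  99  93]
 [ 92  94  92  85  98  88]
 [103 100  88  75  86  87]
 [121 121 103  98  99 110]]
```

View pics/z2.png

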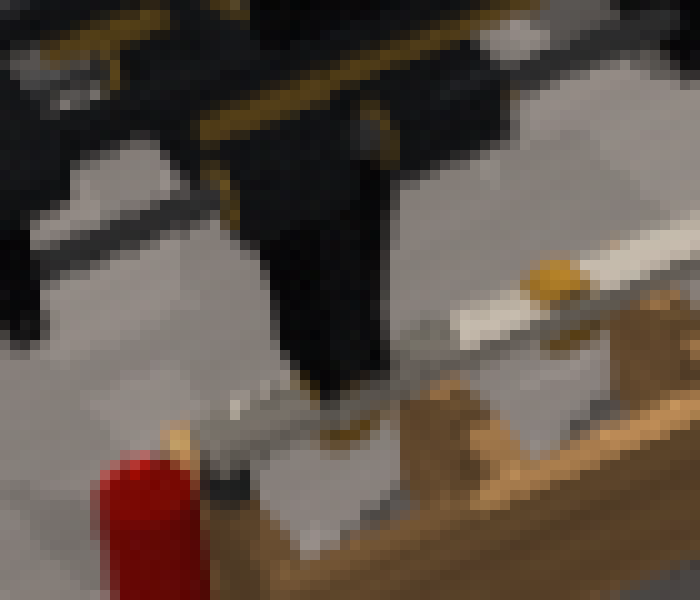

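The zoom shows the tip over the rail at stud 6, at about row 275 and near contact. I'll keep going down in 1 mm steps.

>>> {"op": "carry_out", "data": {
  "commands": [
    [[0, 1.2, 0, 0, 0], [0, 0, 0, 0, 0]]
  ]
}}

```text
time: 6.32
position: [0.6196, -0.2062, 0.0321]
tool_rot: [0.708, -0.039, -0.704, -0.041]
ft_force: [0.6, 0.4, -0.8]
grip_width: 0.0003
```

>>> {"op": "carry_out", "data": {
  "commands": [
    [[0, 1.2, 0, 0, 0], [0, 0, 0, 0, 0]]
  ]
}}

```text
time: 6.48
position: [0.6196, -0.2062, 0.0308]
tool_rot: [0.708, -0.039, -0.704, -0.041]
ft_force: [0.5, 0.4, 0.4]
grip_width: 0.0003
```

>>> {"op": "carry_out", "data": {
  "commands": [
    [[0, 1.2, 0, 0, 0], [0, 0, 0, 0, 0]]
  ]
}}

```text
time: 6.65
position: [0.6198, -0.2063, 0.0297]
tool_rot: [0.708, -0.039, -0.704, -0.041]
ft_force: [0.8, 0.0, 0.6]
grip_width: 0.0001
```

```bash
python3 - <<'E'
from h import *
for i in range(4):
    todo(W(-.005,-.15),.03,YAW); s=robot.camera("scene")
print(s[268:280,210:216].max(2)); print(robot.get_obs()['joint_torque'])
E
```

```text
t 6.65 pos [ 0.6198 -0.2063  0.0297] rack [  -3.7 -150.7] F [0.76 0.03 0.55] w 0.0001 tilt [ 0.006  0.003 -1.   ] y [-0.113 -0.994 -0.003] q6 1.19
todo [-0.3 -0.7  1.3] twist 0.0
t 6.7 pos [ 0.6199 -0.2063  0.0298] rack [  -3.7 -150.7] F [-0.11  0.33  0.76] w 0.0005 tilt [ 0.006  0.003 -1.   ] y [-0.113 -0.994 -0.003] q6 1.19
todo [-0.2 -0.7  1.3] twist 0.0
t 6.75 pos [ 0.6199 -0.2063  0.0298] rack [  -3.7 -150.7] F [-0.47 -0.2   1.  ] w 0.0004 tilt [ 0.006  0.003 -1.   ] y [-0.113 -0.994 -0.003] q6 1.19
todo [-0.2 -0.7  1.3] twist 0.0
t 6.8 pos [ 0.6198 -0.2063  0.0299] rack [  -3.7 -150.7] F [-0.34 -0.04  0.89] w 0.0004 tilt [ 0.006  0.003 -1.   ] y [-0.113 -0.994 -0.003] q6 1.19
todo [-0.1 -0.7  1.3] twist 0.0
[[  7  11  10  16  16  15]
 [ 12  11   9  17  13  16]
 [  9  12  10  13  18  15]
 [ 11   8   9  13  17  17]
 [ 12  10   9  15  16  16]
 [ 32  10  10  12  15  15]
 [ 84  33   9  10  26  43]
 [118  82  19  33  59  76]
 [111 107  60  66  89  86]
 [ 92  94  84  78  89  86]
 [102 100  82  73  82  88]
 [123 120 103  92  98 104]]
[-1.03918652e-02 -4.86101317e+01 -1.33214003e+01  6.79516839e-02
 -1.24624092e-01 -2.22104575e-06]
```

Contact is made on stud 6: Fz is steady at about +0.8 N with the reported z at 0.0297, so the tip sits about 36 mm behind the reported TCP. Next I'll slide towards stud 5.

>>> {"op": "carry_out", "data": {
  "commands": [
    [[0, 0.3, -8, 0.5, 0], [0, 0, -8, 0.5, 0], [0, 0, -8, 0, 0], [0, 0, -8, 0, 0]]
  ]
}}

```text
time: 7.18
position: [0.6227, -0.1736, 0.0297]
tool_rot: [0.708, -0.04, -0.703, -0.042]
ft_force: [-0.4, 0.1, 0.0]
grip_width: 0.0003
```

```bash
python3 - <<'E'
from h import *
for i in range(2):
    todo(W(-.005,-.09),.03,YAW); s=robot.camera("wrist")
E
```

```text
t 7.18 pos [ 0.6227 -0.1736  0.0297] rack [  -4.6 -117.9] F [-0.41  0.06  0.  ] w 0.0003 tilt [ 0.007  0.002 -1.   ] y [-0.116 -0.993 -0.003] q6 1.24
todo [ -0.2 -27.9   0.5] twist -0.1
t 7.23 pos [ 0.6225 -0.1714  0.0296] rack [  -5.  -115.8] F [-0.73  1.59 -0.02] w 0.0007 tilt [ 0.006  0.003 -1.   ] y [-0.115 -0.993 -0.004] q6 1.24
todo [ -0.3 -25.8  -0. ] twist -0.0
```

>>> {"op": "carry_out", "data": {
  "commands": [
    [[0, 0, -8, 0, 0], [0, 0, -8, 0, 0], [0, 0, -6, 0, 0], [0, 0, -2, 0, 0], [0, 0, 0, 0, 0]]
  ]
}}

```text
time: 7.7
position: [0.6261, -0.1457, 0.03]
tool_rot: [0.709, -0.039, -0.703, -0.04]
ft_force: [-0.6, -0.2, 0.4]
grip_width: 0.0006
```

```bash
python3 - <<'E'
from h import *
for i in range(4):
    todo(W(-.005,-.09),.03,YAW); s=robot.camera("wrist")
E
```

```text
t 7.7 pos [ 0.6261 -0.1457  0.03  ] rack [ -4.4 -89.7] F [-0.63 -0.2   0.37] w 0.0006 tilt [ 0.007  0.001 -1.   ] y [-0.112 -0.994 -0.002] q6 1.28
todo [0.  0.3 0.6] twist 0.1
t 7.75 pos [ 0.6261 -0.1457  0.0301] rack [ -4.4 -89.8] F [-0.27  1.14  1.23] w 0.0004 tilt [ 0.007  0.001 -1.   ] y [-0.112 -0.994 -0.002] q6 1.28
todo [0.  0.2 0.6] twist 0.1
t 7.8 pos [ 0.6261 -0.1459  0.03  ] rack [ -4.4 -90. ] F [-0.58  0.48 -0.5 ] w 0.0006 tilt [ 0.007  0.002 -1.   ] y [-0.113 -0.994 -0.002] q6 1.28
todo [-0.  -0.   0.6] twist 0.1
t 7.85 pos [ 0.6261 -0.1462  0.03  ] rack [ -4.4 -90.2] F [0.14 1.07 0.7 ] w 0.0004 tilt [ 0.007  0.002 -1.   ] y [-0.113 -0.994 -0.002] q6 1.28
todo [-0.  -0.3  0.6] twist 0.0
```

>>> {"op": "carry_out", "data": {
  "commands": [
    [[0, 1.3, 0, 0.5, 0], [0, 0.5, 0, 0, 0]]
  ]
}}

```text
time: 8.07
position: [0.626, -0.1467, 0.0283]
tool_rot: [0.709, -0.04, -0.703, -0.041]
ft_force: [-0.2, 2.0, 1.2]
grip_width: 0.0003
```

```bash
python3 - <<'E'
from h import *
for i in range(5):
    todo(W(-.005,-.09),.03,YAW); s=robot.camera("wrist")
E
```

```text
t 8.07 pos [ 0.626  -0.1467  0.0283] rack [ -4.4 -90.8] F [-0.23  2.01  1.23] w 0.0003 tilt [ 0.009  0.002 -1.   ] y [-0.114 -0.993 -0.003] q6 1.27
todo [-1.7 -0.8  0.5] twist -0.0
t 8.12 pos [ 0.6259 -0.1467  0.0283] rack [ -4.5 -90.8] F [1.16 0.51 0.96] w 0.0006 tilt [ 0.008  0.002 -1.   ] y [-0.114 -0.993 -0.003] q6 1.27
todo [-1.7 -0.8  0.5] twist -0.0
t 8.17 pos [ 0.6259 -0.1467  0.0283] rack [ -4.5 -90.8] F [0.19 0.9  0.77] w 0.0 tilt [ 0.008  0.002 -1.   ] y [-0.114 -0.993 -0.003] q6 1.27
todo [-1.7 -0.8  0.5] twist -0.0
t 8.22 pos [ 0.626  -0.1467  0.0283] rack [ -4.5 -90.8] F [-0.17  1.46  0.62] w 0.0004 tilt [ 0.008  0.002 -1.   ] y [-0.114 -0.993 -0.003] q6 1.27
todo [-1.7 -0.8  0.5] twist -0.0
t 8.27 pos [ 0.6259 -0.1467  0.0283] rack [ -4.5 -90.8] F [0.62 1.33 1.16] w 0.0 tilt [ 0.008  0.002 -1.   ] y [-0.114 -0.993 -0.003] q6 1.27
todo [-1.7 -0.8  0.5] twist -0.0
```

Stud 5 is pressed at about 0.95 N on average. Next is stud 4.

>>> {"op": "carry_out", "data": {
  "commands": [
    [[0, 0, -10, 0, 0], [0, 0, -10, 0, 0], [0, 0, -10, 0, 0], [0, 0, -10, 0, 0], [0, 0, -9, 0, 0], [0, 0, -6, 0, 0], [0, 0, -2, 0, 0], [0, 0, 0, 0, 0]]
  ]
}}

```text
time: 8.98
position: [0.6328, -0.084, 0.0284]
tool_rot: [0.709, -0.039, -0.703, -0.039]
ft_force: [0.2, -0.7, 0.8]
grip_width: 0.0007
```

```bash
python3 - <<'E'
from h import *
for i in range(5):
    todo(W(-.005,-.03),.03,YAW); s=robot.camera("wrist")
E
```

```text
t 8.98 pos [ 0.6328 -0.084   0.0284] rack [ -4.7 -27.7] F [ 0.24 -0.73  0.81] w 0.0007 tilt [ 0.008 -0.001 -1.   ] y [-0.111 -0.994 -0.   ] q6 1.37
todo [-1.6  2.3  0.3] twist 0.2
t 9.03 pos [ 0.6328 -0.0841  0.0284] rack [ -4.8 -27.8] F [0.65 1.25 1.69] w 0.0005 tilt [ 0.008 -0.    -1.   ] y [-0.111 -0.994 -0.   ] q6 1.37
todo [-1.6  2.2  0.2] twist 0.1
t 9.08 pos [ 0.6328 -0.0843  0.0284] rack [ -4.8 -28. ] F [0.04 0.74 0.78] w 0.0002 tilt [ 0.008 -0.    -1.   ] y [-0.112 -0.994 -0.001] q6 1.37
todo [-1.7  1.9  0.2] twist 0.1
t 9.13 pos [ 0.6328 -0.0846  0.0283] rack [ -4.8 -28.3] F [1.   0.98 0.78] w 0.0005 tilt [ 0.008 -0.    -1.   ] y [-0.113 -0.994 -0.001] q6 1.37
todo [-1.7  1.7  0.2] twist 0.1
t 9.18 pos [ 0.6327 -0.0848  0.0283] rack [ -4.8 -28.6] F [-0.73  1.55  1.39] w 0.0002 tilt [ 0.008 -0.    -1.   ] y [-0.113 -0.994 -0.001] q6 1.37
todo [-1.7  1.4  0.2] twist 0.0
```

Stud 4 is pressed at about 1 N. Now I'll lift off and head for the tin.

>>> {"op": "carry_out", "data": {
  "commands": [
    [[0, -30, 0, 0, 0], [0, -30, 0, 0, 0], [0.75, -25, 0, 0, 0], [0.75, 0, -7, 34, -5], [0.75, 0, -7, 34, -6], [0.75, 0, -7, 34, -6], [0.75, 0, -7, 34, -4], [0.75, 0, 0, 0, 0]]
  ]
}}

```text
time: 9.9
position: [0.4909, -0.0648, 0.1129]
tool_rot: [0.703, 0.093, -0.699, 0.094]
ft_force: [-1.1, 0.7, -0.3]
grip_width: 0.0326
```

```bash
python3 - <<'E'
from h import *
w=robot.camera("wrist");m=robot.camera_model("wrist");cv2.imwrite("pics/w2.png",w[:,:,::-1])
todo(np.array([.4525,.008]),.07,15)
hsv=cv2.cvtColor(w,cv2.COLOR_RGB2HSV).astype(int);h,s,v=hsv[...,0],hsv[...,1],hsv[...,2]
b,l=blobs((h>100)&(h<125)&(s>150)&(v>40),30);print(b)
E
```

```text
t 9.95 pos [ 0.4955 -0.0661  0.1135] rack [-143.3  -25.6] F [ 0.66 -0.89  0.43] w 0.0367 tilt [ 0.012 -0.003 -1.   ] y [ 0.26  -0.965  0.006] q6 0.95
todo [ 42.8 -83.   22.7] twist 0.1
[]
```

View pics/w2.png

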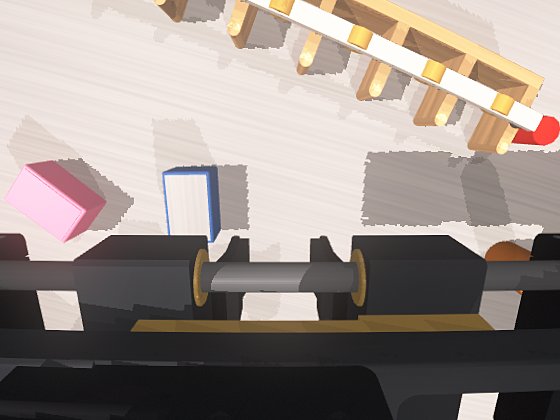

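The wrist view shows the tin, with lid front corners at about (164,174) and (209,173) and sides nearly vertical. The yaw estimate of about 15° holds. I'll cross-check it against the front corners.

```bash
python3 - <<'E'
from h import *
m=robot.camera_model("wrist")
w=plane(m,[(164,174),(209,173),(168,238),(213,240)],.038);print(w.round(4))
f=(w[0]+w[1])/2;a=np.radians(15)
print("centre from front",f[:2]-.033*np.array([np.cos(a),np.sin(a)]),np.linalg.norm(w[0]-w[1]))
for i,j in((2,0),(3,1)):d=w[j]-w[i];print(np.degrees(np.arctan2(d[1],d[0])))
d=w[0]-w[1];print(np.degrees(np.arctan2(d[1],d[0]))-90)
E
```

```text
[[ 4.960e-01  3.820e-02  3.800e-02]
 [ 5.070e-01  5.000e-04  3.800e-02]
 [ 4.392e-01  2.420e-02  3.800e-02]
 [ 4.481e-01 -1.590e-02  3.800e-02]]
centre from front [0.46963523 0.01082994] 0.039219264331357584
13.862212502389555
15.620016017583335
16.288789696308626
```

>>> {"op": "carry_out", "data": {
  "commands": [
    [[0.75, 5, -22, 6, 0], [0.75, 5, -22, 6, 0], [0.75, 5, -22, 6, 0], [0.75, 5, -14, 4, 0], [0.75, 5, 0, 0, 0], [0.75, 0, 0, 0, 0]]
  ]
}}

```text
time: 10.45
position: [0.4622, 0.0018, 0.088]
tool_rot: [0.71, 0.085, -0.692, 0.093]
ft_force: [-0.9, 0.2, -0.2]
grip_width: 0.0645
```

```bash
python3 - <<'E'
from h import *
todo(np.array([.451,.007]),-.02,15)
E
```

```text
t 10.45 pos [0.4622 0.0018 0.088 ] rack [-184.    38.1] F [-0.95  0.21 -0.23] w 0.0645 tilt [ 0.026 -0.008 -1.   ] y [ 0.249 -0.968  0.014] q6 1.08
todo [107.6  -9.4  12.1] twist -0.6
```

>>> {"op": "carry_out", "data": {
  "commands": [
    [[0.75, 15, -5, 7, -0.6], [0.75, 15, -4, 6, 0], [0.75, 15, 0, 0, 0], [0.75, 15, 0, 0, 0], [0.75, 0, 0, 0, 0]]
  ]
}}

```text
time: 10.87
position: [0.4618, 0.0004, 0.0267]
tool_rot: [0.715, 0.085, -0.687, 0.098]
ft_force: [0.5, -0.1, -0.7]
grip_width: 0.0652
```

```bash
python3 - <<'E'
from h import *
todo(np.array([.451,.007]),-.02,15)
E
```

```text
t 10.87 pos [4.618e-01 4.000e-04 2.670e-02] rack [-184.3   36.7] F [ 0.46 -0.1  -0.71] w 0.0652 tilt [ 0.043 -0.013 -0.999] y [ 0.255 -0.967  0.024] q6 1.08
todo [ 46.1 -10.2  10.5] twist -0.2
```

```bash
python3 - <<'E'
from h import *
print(robot.get_obs()['q'].round(3),robot.get_obs()['joint_velocities'].round(3))
E
```

```text
[-0.24   0.588  2.005 -0.005  0.504  1.077] [-0.016 -0.022 -0.047 -0.001  0.022 -0.003]
```

>>> {"op": "carry_out", "data": {
  "commands": [
    [[0.75, 0, -4, 4, 0], [0.75, 0, -4, 4, 0], [0.75, 0, 0, 0, 0]]
  ]
}}

```text
time: 11.12
position: [0.4552, 0.0039, 0.0264]
tool_rot: [0.717, 0.083, -0.686, 0.097]
ft_force: [-0.3, -0.2, -0.3]
grip_width: 0.0654
```

```bash
python3 - <<'E'
from h import *
todo(np.array([.451,.007]),-.02,15)
print(robot.get_obs()['q'].round(3))
E
```

```text
t 11.12 pos [0.4552 0.0039 0.0264] rack [-191.2   39.4] F [-0.25 -0.18 -0.34] w 0.0654 tilt [ 0.046 -0.014 -0.999] y [ 0.252 -0.967  0.026] q6 1.09
todo [46.1 -5.3  5.2] twist -0.4
[-0.235  0.584  2.024 -0.007  0.485  1.086]
```

>>> {"op": "carry_out", "data": {
  "commands": [
    [[0.75, 0, -6, 7, 0], [0.75, 12, -1, 0.5, 0], [0.75, 0, 0, 0, 0]]
  ]
}}

```text
time: 11.37
position: [0.4477, 0.0085, 0.0161]
tool_rot: [0.719, 0.082, -0.684, 0.098]
ft_force: [0.3, 0.4, -0.4]
grip_width: 0.0653
```

```bash
python3 - <<'E'
from h import *
todo(np.array([.451,.007]),-.02,15)
w=robot.camera("scene")[:,:,::-1];cv2.imwrite("pics/s2.png",cv2.resize(w[160:290,190:350],(640,520),interpolation=cv2.INTER_CUBIC))
E
```

```text
t 11.37 pos [0.4477 0.0085 0.0161] rack [-199.2   43.1] F [ 0.34  0.36 -0.38] w 0.0653 tilt [ 0.052 -0.016 -0.999] y [ 0.252 -0.967  0.028] q6 1.09
todo [36.3  1.3 -1.1] twist -0.4
```

View pics/s2.png

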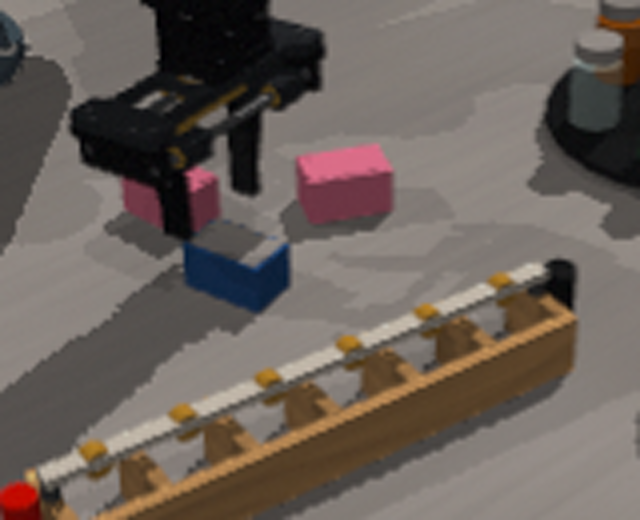

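```bash
python3 - <<'E'
from h import *
m=robot.camera_model("scene");o=robot.get_obs();R=Ro.from_quat(o['tool_rot']).as_matrix()
for off in(.03,.036,.042):
    for s in(1,-1):
        print(off,s,project(m,[o['position']-off*R[:,0]+s*.040*R[:,1]+.0*R[:,2]]))
E
```

```text
0.03 1 [[233.46652107 221.56101563]]
0.03 -1 [[251.02346603 209.35470877]]
0.036 1 [[233.29144448 219.72194315]]
0.036 -1 [[250.89617828 207.56471979]]
0.042 1 [[233.11566787 217.87407775]]
0.042 -1 [[250.76839048 205.76662477]]
```

The scene shows the fingers straddling the rear of the tin, with tips at about (234,219) and (251,207). This confirms the 36 mm tip offset. Going down.

>>> {"op": "carry_out", "data": {
  "commands": [
    [[0.75, 20, 1, -1, 0], [0.75, 14, 0, 1, 0], [0.75, 0, 0, 0, 0]]
  ]
}}

```text
time: 11.67
position: [0.451, 0.0073, -0.0151]
tool_rot: [0.72, 0.082, -0.682, 0.099]
ft_force: [-0.4, -0.6, 0.1]
grip_width: 0.065
```

```bash
python3 - <<'E'
from h import *
todo(np.array([.451,.007]),-.02,15)
E
```

```text
t 11.67 pos [ 0.451   0.0073 -0.0151] rack [-195.8   42.3] F [-0.42 -0.56  0.13] w 0.065 tilt [ 0.058 -0.017 -0.998] y [ 0.253 -0.967  0.031] q6 1.09
todo [4.9 0.1 0.3] twist -0.4
```

>>> {"op": "carry_out", "data": {
  "commands": [
    [[0.75, 4, 0, 0, 0], [0.4, 0, 0, 0, 0], [0.4, 0, 0, 0, 0], [0.4, 0, 0, 0, 0], [0.4, 0, 0, 0, 0], [0.4, 0, 0, 0, 0]]
  ],
  "force": 5
}}

```text
time: 12.17
position: [0.4525, 0.0073, -0.016]
tool_rot: [0.722, 0.082, -0.68, 0.1]
ft_force: [0.1, 0.9, -1.3]
grip_width: 0.0423
```

```bash
python3 - <<'E'
from h import *
todo(W(-.045,-.03),-.02,YAW)
E
```

```text
t 12.17 pos [ 0.4525  0.0073 -0.016 ] rack [-194.3   42.5] F [ 0.09  0.85 -1.28] w 0.0423 tilt [ 0.062 -0.018 -0.998] y [ 0.253 -0.967  0.033] q6 1.09
todo [  14.2  121.4 -112.4] twist 21.2
```

The grip width is 42.3 mm, so the tin is held lightly. I'll turn it on the platform first, then slide it, offsetting the tool tilt so it isn't lifted.

>>> {"op": "carry_out", "data": {
  "commands": [
    [[0.4, 0, 0, 0, 7], [0.4, 0, 0, 0, 7], [0.4, 0, 0, 0, 7], [0.4, 0, 0, 0, 0]]
  ]
}}

```text
time: 12.5
position: [0.4524, 0.0074, -0.0152]
tool_rot: [0.728, -0.048, -0.683, -0.038]
ft_force: [0.0, 0.2, -2.0]
grip_width: 0.042
```

```bash
python3 - <<'E'
from h import *
todo(W(-.095,-.03),-.017,YAW)
E
```

```text
t 12.5 pos [ 0.4524  0.0074 -0.0152] rack [-194.4   42.5] F [ 0.03  0.15 -1.98] w 0.042 tilt [ 0.062 -0.018 -0.998] y [-0.123 -0.992  0.01 ] q6 1.47
todo [  8.9  71.6 -99.7] twist -0.5
```

>>> {"op": "carry_out", "data": {
  "commands": [
    [[0.4, 2.5, 5, -6, 0], [0.4, 1.3, 10, -14, 0], [0.4, 1.2, 10, -14, 0], [0.4, 0, 0, 0, 0]]
  ]
}}

```text
time: 12.83
position: [0.4781, -0.02, -0.0176]
tool_rot: [0.724, -0.042, -0.688, -0.034]
ft_force: [1.8, -1.2, -1.0]
grip_width: 0.0423
```

```bash
python3 - <<'E'
from h import *
todo(W(-.095,-.03),-.017,YAW)
E
```

```text
t 12.83 pos [ 0.4781 -0.02   -0.0176] rack [-165.7   18.3] F [ 1.82 -1.15 -0.99] w 0.0423 tilt [ 0.05  -0.014 -0.999] y [-0.108 -0.994  0.008] q6 1.4
todo [  3.4  48.6 -70.4] twist 0.3
```

>>> {"op": "carry_out", "data": {
  "commands": [
    [[0.4, 0.8, 11, -15, 0], [0.4, 0.8, 11, -15, 0], [0.4, 0.8, 11, -15, 0], [0.4, 0.8, 11, -15, 0], [0.4, 0, 0, 0, 0]]
  ]
}}

```text
time: 13.25
position: [0.526, -0.068, -0.0183]
tool_rot: [0.718, -0.036, -0.694, -0.032]
ft_force: [1.2, -1.7, -1.8]
grip_width: 0.0422
```

```bash
python3 - <<'E'
from h import *
todo(W(-.095,-.03),-.017,YAW)
w=robot.camera("wrist")[:,:,::-1];cv2.imwrite("pics/w3.png",w)
m=robot.camera_model("wrist")
print(project(m,[[*W(-.005,-.03),.068],[*W(-.034,-.06),.044],[*W(-.034,0),.044]]).round(0))
E
```

```text
t 13.25 pos [ 0.526  -0.068  -0.0183] rack [-112.7  -24. ] F [ 1.2  -1.71 -1.81] w 0.0422 tilt [ 0.034 -0.007 -0.999] y [-0.096 -0.995  0.004] q6 1.32
todo [ -0.7   6.3 -17.6] twist 1.0
[[312. -16.]
 [375.  89.]
 [231.  86.]]
```

View pics/w3.png

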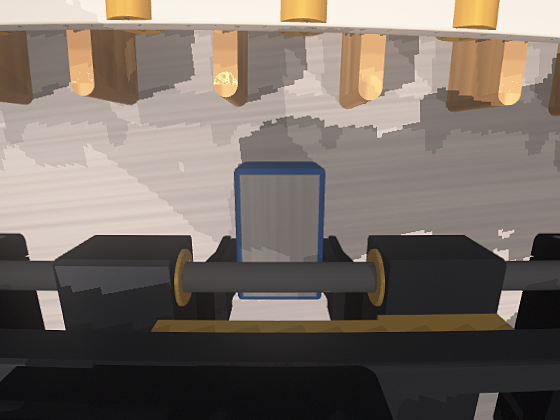

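The wrist view shows the tin in the grip, with lid front corners at (235,168) and (324,170) and rear corners at (240,298) and (321,298). The noses of the third gap are at about (228,85) and (370,88), close to predicted.

```bash
python3 - <<'E'
from h import *
m=robot.camera_model("wrist")
for z in(.038,.042):
    w=plane(m,[(235,168),(324,170),(321,298),(240,298)],z);r=np.array([Rk(p) for p in w])*1e3;print(z,r.round(1).tolist(),r.mean(0).round(1))
w=plane(m,[(226,85),(371,88)],.044);print([(Rk(p)*1e3).round(1) for p in w])
E
```

```text
0.038 [[-68.6, -0.7], [-68.7, -41.1], [-132.5, -42.9], [-133.2, -2.4]] [-100.8  -21.8]
0.042 [[-68.2, -1.2], [-68.3, -40.5], [-130.4, -42.3], [-131.0, -2.9]] [-99.5 -21.7]
[array([-33.7,   1.9]), array([-33.6, -58.2])]
```

>>> {"op": "carry_out", "data": {
  "commands": [
    [[0.4, 0.5, 6.5, -6, 1.3], [0.4, 0.5, 0, -12, 0], [0.4, 0, 0, 0, 0]]
  ]
}}

```text
time: 13.55
position: [0.5339, -0.0719, -0.0194]
tool_rot: [0.712, -0.042, -0.699, -0.042]
ft_force: [1.2, 0.0, -1.2]
grip_width: 0.0422
```

```bash
python3 - <<'E'
from h import *
todo(W(-.055,-.03),-.018,YAW)
E
```

```text
t 13.55 pos [ 0.5339 -0.0719 -0.0194] rack [-104.4  -27. ] F [ 1.19  0.02 -1.18] w 0.0422 tilt [ 0.018 -0.001 -1.   ] y [-0.118 -0.993 -0.001] q6 1.34
todo [ -0.5   2.8 -49.4] twist -0.2
```

>>> {"op": "carry_out", "data": {
  "commands": [
    [[0.4, 0.2, 4, -4, 0], [0.4, 0.2, 0, -13, 0], [0.4, 0.2, 0, -13, 0], [0.4, 0, 0, 0, 0]]
  ]
}}

```text
time: 13.88
position: [0.5533, -0.0754, -0.0202]
tool_rot: [-0.706, 0.039, 0.706, 0.042]
ft_force: [0.6, -0.9, -1.8]
grip_width: 0.0419
```

```bash
python3 - <<'E'
from h import *
todo(W(-.055,-.03),-.018,YAW)
m=robot.camera_model("wrist");w=robot.camera("wrist")
h,s,v=[x.astype(int) for x in cv2.split(cv2.cvtColor(w,cv2.COLOR_RGB2HSV))]
B=(h>95)&(h<130)&(s>110)&(v>40);B[230:]=0
b,l=blobs(B,20);print(b)
M=np.argwhere(B)
for r in(140,170,200,220):
    c=np.where(B[r])[0];print(r,c.min() if len(c) else 0,c.max() if len(c) else 0, [ (Rk(p)*1e3).round(1) for p in plane(m,[(c.min(),r),(c.max(),r)],.038)] if len(c) else 0)
O_=(h>8)&(h<22)&(s>80)&(v>150);O_[110:]=0
cv2.imwrite("pics/w4.png",w[:,:,::-1])
E
```

```text
t 13.88 pos [ 0.5533 -0.0754 -0.0202] rack [-84.8 -28.2] F [ 0.56 -0.9  -1.79] w 0.0419 tilt [ 0.     0.004 -1.   ] y [-0.114 -0.993 -0.004] q6 1.34
todo [ -2.2   1.8 -29.8] twist -0.0
[(3, np.int32(837), array([291.8, 183.9])), (4, np.int32(24), array([234.1, 183.5])), (7, np.int32(105), array([236.8, 216. ]))]
140 0 0 0
170 0 0 0
200 235 324 [array([-50.2,  -7.3]), array([-50.1, -47.8])]
220 235 323 [array([-59.7,  -7. ]), array([-59.6, -47.7])]
```

View pics/w4.png

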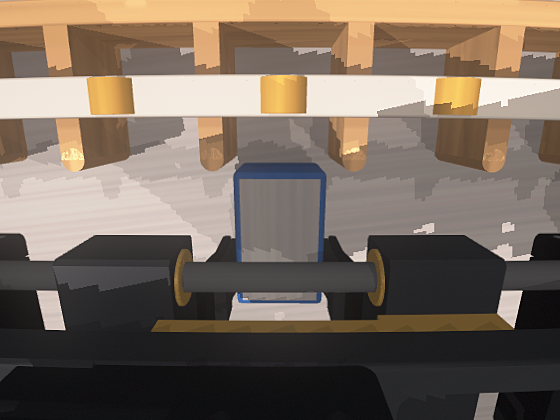

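The wrist view shows noses at (211,165) and (354,165), with the tin centred at column 280 against a gap middle of 282. That's about 1 mm left and aligned. I'll slide it forward into the gap.

>>> {"op": "carry_out", "data": {
  "commands": [
    [[0.4, 0, 2, -9, 0], [0.4, -0.3, 0, -9, 0], [0.4, -0.3, 0, -9, 0], [0.4, 0, 0, 0, 0]]
  ]
}}

```text
time: 14.27
position: [0.574, -0.0787, -0.0206]
tool_rot: [-0.702, 0.038, 0.71, 0.043]
ft_force: [0.8, 0.6, 0.5]
grip_width: 0.0421
```

```bash
python3 - <<'E'
from h import *
todo(W(-.055,-.03),-.018,YAW)
E
```

```text
t 14.27 pos [ 0.574  -0.0787 -0.0206] rack [-63.8 -29.1] F [0.78 0.6  0.54] w 0.0421 tilt [-0.011  0.008 -1.   ] y [-0.114 -0.993 -0.007] q6 1.35
todo [-2.7  0.9 -8.8] twist 0.0
```

>>> {"op": "carry_out", "data": {
  "commands": [
    [[0.4, -0.3, 0.5, -8, 0], [0.4, 0, 0, 0, 0], [0.65, 0, 0, 0, 0], [0.65, 0, 0, 0, 0], [0.65, 0, 0, 0, 0], [0.65, 0, 0, 0, 0]]
  ]
}}

```text
time: 14.77
position: [0.5823, -0.0801, -0.0216]
tool_rot: [-0.702, 0.037, 0.71, 0.043]
ft_force: [-0.1, -0.0, 0.1]
grip_width: 0.0547
```

>>> {"op": "carry_out", "data": {
  "commands": [
    [[0.65, 0, 0, 15, 0], [0.65, 0, 0, 15, 0], [0.65, 0, 0, 15, 0], [0.65, -5, 0, 5, 0], [0, 0, 0, 0, 0], [0, 0, 0, 0, 0], [0, 0, 0, 0, 0], [0, 0, 0, 0, 0]]
  ]
}}

```text
time: 15.43
position: [0.5342, -0.0753, -0.0148]
tool_rot: [-0.704, 0.038, 0.708, 0.042]
ft_force: [0.0, 0.6, 0.6]
grip_width: 0.0375
```

```bash
python3 - <<'E'
from h import *
todo(W(-.0515,-.03),-.012,YAW)
w=robot.camera("wrist")[:,:,::-1];cv2.imwrite("pics/w5.png",w)
E
```

```text
t 15.43 pos [ 0.5342 -0.0753 -0.0148] rack [-103.7  -30.3] F [0.02 0.57 0.56] w 0.0375 tilt [-0.004  0.006 -1.   ] y [-0.113 -0.994 -0.005] q6 1.33
todo [ -3.   -0.3 -52.2] twist 0.0
```

View pics/w5.png

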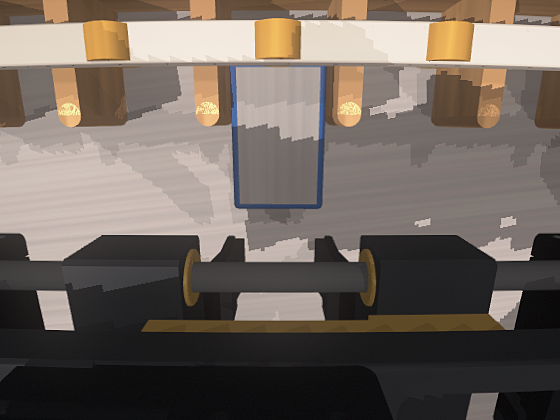

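The wrist view shows the tin partly in the gap, straight, with its rear lid edge at row 207 and the fingers clear behind it. I'll close the fingers and push.

>>> {"op": "carry_out", "data": {
  "commands": [
    [[0, 0, 0, 0, 0], [0, 0, 0, 0, 0], [0, 0, 0, 0, 0], [0, 0, 0, 0, 0], [0, 0, 0, -10, 0], [0, 0, 0, -10, 0], [0, 0, 0, -10, 0], [0, 0, 0, 0, 0]]
  ]
}}

```text
time: 16.15
position: [0.5661, -0.0789, -0.0154]
tool_rot: [-0.704, 0.038, 0.708, 0.042]
ft_force: [0.9, -1.2, -0.4]
grip_width: 0.0005
```

```bash
python3 - <<'E'
from h import *
todo(W(-.0515,-.03),-.012,YAW)
E
```

```text
t 16.15 pos [ 0.5661 -0.0789 -0.0154] rack [-71.6 -30.2] F [ 0.86 -1.25 -0.4 ] w 0.0005 tilt [-0.006  0.006 -1.   ] y [-0.113 -0.994 -0.005] q6 1.34
todo [ -3.6  -0.3 -20.1] twist 0.0
```

>>> {"op": "carry_out", "data": {
  "commands": [
    [[0, -0.5, 0, -6, 0], [0, -0.5, 0, -6, 0], [0, 0, 0, -3, 0], [0, 0, 0, 0, 0]]
  ]
}}

```text
time: 16.48
position: [0.5806, -0.0801, -0.0151]
tool_rot: [-0.702, 0.038, 0.709, 0.042]
ft_force: [-0.2, -0.3, -0.4]
grip_width: 0.0005
```

>>> {"op": "carry_out", "data": {
  "commands": [
    [[0, 0, 0, -3, 0], [0, 0, 0, -2, 0]]
  ]
}}

```text
time: 16.65
position: [0.5823, -0.0798, -0.0154]
tool_rot: [-0.7, 0.037, 0.712, 0.042]
ft_force: [-6.0, -0.7, 4.2]
grip_width: 0.0001
```

```bash
python3 - <<'E'
from h import *
todo(W(-.0515,-.03),-.012,YAW)
E
```

```text
t 16.65 pos [ 0.5823 -0.0798 -0.0154] rack [-55.4 -29.3] F [-6.01 -0.67  4.2 ] w 0.0001 tilt [-0.016  0.009 -1.   ] y [-0.112 -0.994 -0.007] q6 1.35
todo [-3.5  0.6 -3.8] twist 0.1
```

Resistance is -6 N, so the tin may be home. I'll check from the wrist camera.

```bash
python3 - <<'E'
from h import *
w=robot.camera("wrist")[:,:,::-1];t=robot.camera("scene")[:,:,::-1]
todo(W(-.0515,-.03),-.012,YAW)
a=cv2.resize(t[200:300,200:340],(490,350),interpolation=cv2.INTER_CUBIC);b=w[0:330,130:430]
cv2.imwrite("pics/c6.png",np.hstack([np.pad(b,((0,20),(0,0),(0,0))),a]))
E
```

```text
t 16.75 pos [ 0.5824 -0.0798 -0.0155] rack [-55.4 -29.3] F [-5.14 -0.3   2.78] w 0.0003 tilt [-0.016  0.009 -1.   ] y [-0.112 -0.994 -0.007] q6 1.35
todo [-3.5  0.7 -3.8] twist 0.1
```

View pics/c6.png

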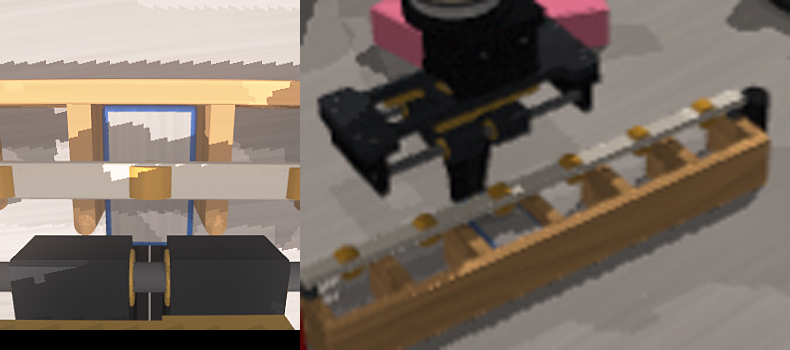

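```bash
python3 - <<'E'
from h import *
m=robot.camera_model("wrist")
r=[(Rk(p)*1e3).round(1) for p in plane(m,[(235,108),(325,108),(238,243),(324,243)],.038)];print("lid",r,np.mean(r,0))
print("noses",[(Rk(p)*1e3).round(1) for p in plane(m,[(215,234),(347,234)],.044)])
print("stud",Rk(plane(m,[(280,178)],.068)[0])*1e3)
E
```

```text
lid [array([20.5, -9.2]), array([ 20.6, -48.4]), array([-42.5,  -8.6]), array([-42.2, -50.4])] [-10.9  -29.15]
noses [array([-35.7,   1.1]), array([-35.3, -60. ])]
stud [ -4.9700406  -29.00706323]
```

The lid centre comes out at rack (-10.9, -29.2), with a nose bias of about -1.5 mm and a steady 5 N against the wall. The tin is home, so I'll back off and move clear.

>>> {"op": "carry_out", "data": {
  "commands": [
    [[0, 0, 0, 15, 0], [0, 0, 0, 25, 0], [0, 0, 0, 25, 0], [0, -30, 0, 0, 0], [0, -35, 0, 0, 0], [0, -35, 0, 10, 0], [0, -35, 0, 10, 0], [0, 0, 0, 0, 0]]
  ]
}}

```text
time: 17.42
position: [0.5038, -0.073, 0.1237]
tool_rot: [0.707, -0.039, -0.705, -0.043]
ft_force: [1.2, -0.6, -0.2]
grip_width: 0.0001
```

```bash
python3 - <<'E'
from h import *
todo(W(-.0515,-.03),-.012,YAW)
w=robot.camera("wrist")[:,:,::-1];s=robot.camera("scene")[:,:,::-1];t=robot.camera("top")[:,:,::-1]
cv2.imwrite("pics/f1.png",np.hstack([cv2.resize(w,(400,300)),cv2.resize(s,(400,300))]))
cv2.imwrite("pics/f1w.png",w)
for n,im in(("scene",s),("scene0",cv2.imread("pics/scene0.png"))):
    h,S,v=[x.astype(int) for x in cv2.split(cv2.cvtColor(im,cv2.COLOR_BGR2HSV))]
    print(n,[(a,c.tolist()) for i,a,c in blobs(((h<5)|(h>175))&(S>200)&(v>90),60)[0]],[(a,c.tolist()) for i,a,c in blobs((h>5)&(h<14)&(S>180)&(v>60)&(v<220),20)[0]][:8],[(a,c.tolist()) for i,a,c in blobs((h>45)&(h<80)&(S>100),15)[0]])
E
```

```text
t 17.42 pos [ 0.5038 -0.073   0.1237] rack [-134.2  -31.5] F [ 1.16 -0.62 -0.17] w 0.0001 tilt [ 0.002  0.005 -1.   ] y [-0.115 -0.993 -0.005] q6 1.31
todo [135.9  -0.8 -82.5] twist -0.1
scene [(np.int32(163), [194.5, 291.3]), (np.int32(2477), [155.9, 342.7])] [(np.int32(20), [128.0, 134.0]), (np.int32(43), [112.7, 139.3]), (np.int32(35), [91.5, 143.2]), (np.int32(66), [69.7, 153.3]), (np.int32(74), [50.9, 157.6]), (np.int32(39), [33.3, 163.8]), (np.int32(71), [379.9, 192.2]), (np.int32(133), [149.2, 280.4])] [(np.int32(170), [367.0, 170.8]), (np.int32(232), [356.4, 193.3])]
scene0 [(np.int32(91), [194.6, 289.0]), (np.int32(2472), [155.9, 342.8])] [(np.int32(20), [127.6, 134.6]), (np.int32(100), [110.5, 139.4]), (np.int32(58), [88.0, 143.6]), (np.int32(20), [76.4, 148.4]), (np.int32(31), [65.3, 154.9]), (np.int32(41), [56.2, 156.2]), (np.int32(22), [44.3, 162.3]), (np.int32(27), [377.9, 189.8])] [(np.int32(170), [366.9, 170.8]), (np.int32(228), [356.4, 193.3])]
```

View pics/f1.png

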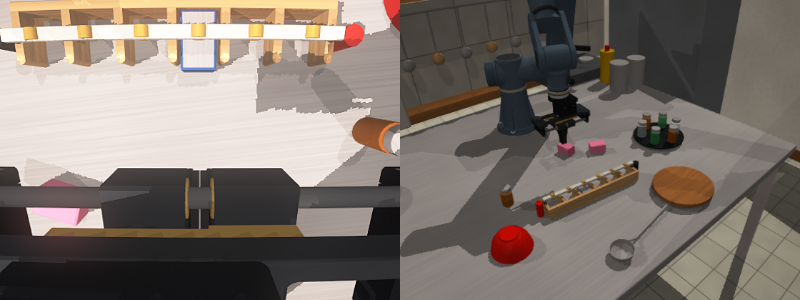

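The wrist view shows the tin home under the third stud from the red post (studs at 313, 257 and 199, tin at 199). Bowl, jar and Susan pixels haven't moved. Handing in.

```bash
python3 -c "
from rig import robot
print(robot.hand_in())"
```

```text
the job is handed in; nothing more can be done
None
```

I handed the job in at about 17.5 s on the robot's clock. My checks say it's done, but the hand-in gives no verdict, so I can't confirm it passed.

**What I did**
- **Studs:** the red post is at the rack's right end, so I pressed studs 6, 5 and 4 in that order. Each read about 0.8–1 N, and one reading between studs 6 and 5 showed no force. I went no further than stud 4.
- **Tin:** I held it with a light 5 N grip and slid and turned it along the platform to the gap. I let go once it was about halfway in, then pushed it the rest of the way with closed fingers until it stopped at about 5–6 N. I then backed off and lifted clear.

**Last checks**
- **Position:** with the fingers still against the tin, its centre measured at rack (-10.9, -29.2) mm and nearly square to the gap. The measured divider noses were about 1.5 mm too far forward, so the true x is nearer -9.5 mm. After backing off, the pictures showed it in the third gap.
- **Bystanders:** the bowl and two of the lazy Susan's jars show no shift in the scene view. The loose jar looks unmoved, but I didn't measure it before and after.

**What disagreed**
- **Fingertip height:** the real fingertips sat about 36 mm behind the reported tool point. I found this because there was no contact force at the expected height, and confirmed it in the scene view. After that I worked from force and the corrected tip height.
- **Tin weight:** while I slid the tin, the gripper briefly carried up to 2 N of downward force, so it may have taken part of the tin's weight. The tool rose less than 1 mm, and the tin showed no lift in the wrist view.
- **Pictures:** I viewed 13 against a budget of 10, so I went three over.

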